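# Snap the hairpin clip onto the housing jig's grooved post

### The job

Lock the steel housing on its jig: pick up the hairpin spring clip by its orange grip and push it sideways into the groove of the brass post, under the post's head, until its prongs snap round the shank, then let go and leave it there. Push gently, feeling for the snap, and stop as soon as it is home: neither jam the clip nor ram it against the post. Leave the two loose steel rings and the amber jar where they are.

Things in the scene. Friction and masses are not known exactly. Their poses are not given: they have to be found in the camera images.
- jig: Fixed jig: aluminium base 190 x 76 x 12 mm (x, y, z); origin at the centre of its underside, on the bench. Along its x runs a slot, in which a blue foot (64 x 60 mm, top at z 18.5 mm) is clamped up to 30 mm from the origin, either way along x (not measured: see or feel it), at y = 0. The foot carries a steel housing and a brass post and does not yield under this job's loads.
- housing_nominal (a point): Point on the jig's axis, 50 mm above the jig's origin; same axes. Here, but shifted with the foot up to 30 mm along x, is the centre of the flat top of the steel housing (52 mm diameter). From that centre rises the brass post: shank 10 mm diameter over the first 8 mm (the groove), then a head 14 mm diameter, 6 mm tall. The clip may enter the groove from any side.
- clip: Loose hairpin clip, about 50 g, flat on the bench. Origin at the underside, below the eye; x points out of the mouth, z up. Prongs of 4 mm round wire run along x at y = +-5.6 mm from x -38 to +1.5 mm, close to a throat at x = +5.5 mm (4 mm between them), flare to tips at x = +16, y = +-10.7 mm (centre lines). A rigid orange stop, 6 mm wide, 4 mm thick, between the prongs ends at x = -5.7 mm.
- clip_grip (a point): Centre of the clip's upright orange grip: a block 20 mm long (x) x 12 mm wide (y) x 42 mm tall (z), from the clip's underside up; it lies 52 mm behind the eye (x = -52 mm) and 21 mm above the underside. Same axes as the clip. Take it from above across its 12 mm width.
- clip_eye (a point): Centre of the clip's eye, half-way up the wire (2 mm above the underside); same axes as the clip. A shank that is home lies within 1 mm of it. Passing the shank through the throat takes about 7 to 11 N of push along x, built up over some 6 mm of travel, which falls away abruptly once past; some 5 mm further the shank meets the stop and the force climbs steeply.
- prong_left (a joint): How far the prong at the clip's +y side is sprung open (rad): 0 at rest, about 0.055 as the shank passes the throat, about 0.024 when it grips the shank at home, pressing it with about 6 N. Pushing the clip with much more than 12 N strains it.
- prong_right (a joint): The same for the prong at the -y side.
- ring_a: Loose steel ring, bystander: 56 mm outside diameter, 36 mm tall, open; origin at the centre of its underside.
- ring_b: A second loose steel ring of the same kind, bystander.
- jar: Loose amber jar with white cap, bystander: 54 mm diameter, 60 mm tall; origin at the centre of its underside.
Things that resemble listed ones, but are neither listed nor needed, are in the scene too. Of the things that look like the jig, take the one that is farthest to the robot's left at the start. Several things look just like the clip: the one meant starts nearest to the robot's base.

How it is judged:
By the outcome, as a careful person would: the job done as asked, in the order asked, and still so for the second after the job is handed in, with the robot touching nothing.
It also fails if it takes over 67 s, if anything falls off the work surface, if the arm or the gripper's body presses on something with over 40 N, if the wrist force passes 120 N, or if a joint passes its speed limit or range.

### The arm

A 6-joint arm with a two-finger parallel gripper is mounted at the origin on the work surface. World frame = base frame: x ahead of the robot, y to its left, z up, the work surface at z = 0. Lengths are in mm, angles in degrees, forces in N, time in s.
With the tool pointing down it reaches from about 350 to 850 mm from the base axis. Payload 8.1 kg.
Tool frame: the origin (TCP) lies midway between the tips of the shut fingers; the grasp point (between the pads) lies 19 mm behind it; x points along the fingers, y is the direction in which the jaws open and shut, and the axes are right-handed (so a half turn about x gives the same grasp; the last joint's range is limited). The gripper opens to 85 mm and grips with 20 to 120 N. Pads are 22 mm wide; open, the fingers measure 114 mm over their backs; the gripper's body (76 mm by 85 mm) begins 54 mm behind the grasp point. The pads swing forward as they close: fully open they stand 13 mm farther back than shut.
Start: joints at [-71.815, 7.471, 85.268, -0, 87.261, -4.893], TCP at [235.217, -551.977, 231.292] pointing down, gripper open.
Joint ranges: [-169.43, 169.43], [-51.17, 129.36], [1.28, 143.12], [-76.62, 256.62], [0, 156.53], [-152.29, 152.29]. Speed limits (degrees/s): [136.94, 136.94, 159.86, 180, 180, 180].

### API

Orientations are given as [roll, pitch, yaw] about the fixed x, y, z axes, in that order (R = Rz(yaw) Ry(pitch) Rx(roll)).
In Python, from bench import sense, snapshot, hand_in gives the robot as it stands.
- The arm moves only by the tool drive_tool, never from a script. Its argument "deltas" is a list of rows, each a list of 7 numbers: the closure in counts, from 0 (fully open) to 255 (shut), then the shift along the tool's x, y, z in m, then the turn, a rotation vector about the tool's x, y, z in rad. A call has exactly 10 rows; each row is the pose to reach, as a shift and turn from the pose commanded when the call began, along the tool's axes at that moment; what a row does not reach only later rows make up. A row lasts 1/12 s, in which the tool goes at most 41.7 mm and 7.16 degrees, less where a joint would pass 70% of its speed; a pose out of reach is approached as far as the arm can. A call with a gripper value outside its range is refused whole. The fingers move at their own pace and stop on an object; "squeeze" is the grip in N (left out, the last holds). Time passes only in rows, so rows that repeat a pose let the fingers close, or fill a call up. It gives the time, the measured TCP pose, the force and the opening at its end, in the units of the state.
- sense(): the state, without advancing time (a new reading comes with each control period).
- snapshot(name): name is "scene" or "side" or "wrist"; returns a dict with "frame" (480x640x3 uint8, blue, green, red), "fx", "fy", "cx", "cy" (pixels), "rvec" (rotation vector, rad) and "tvec" (3), from world to camera coordinates, as OpenCV has them. Camera axes: x right, y down, z forward; pixel columns grow to the right and rows downward; lengths in mm; the calibration is good to about 2 mm. A picture is of the moment at which its call begins. There is no depth.
- hand_in(): hands the job in, once; it reports no verdict.
The state is a dict: "time": time; "joint_pos": joint angles; "qd": joint speeds; "joint_efforts": joint torques, N m; "tool_pos": TCP position; "tcp_rot": TCP orientation; "ft_force": force on the tool from outside, world axes, zero at the start; "wrist_torque": the same for the moment, N m; "finger_gap": finger opening in mm.
Only numpy, scipy, OpenCV 4.12 (cv2) and the standard library are available. Lean on these libraries where they do the work, as an engineer would, in place of code of your own. Each camera call takes 0.05 s, during which the arm holds its last target.

## Working session

There is one attempt and no reset: what is moved stays moved. The work goes in short steps, Python scripts to look and compute and a tool call to move; the robot and the scene stay as the last step left them, time stands still between calls to the robot, and variables do not carry over. Pictures are saved under pics/ and viewed, and the job is handed in when it is done.

Besides the shell and the picture viewer there is one more tool, called after ">>>" as name([rows], argument=value, ...), one row to a line, values as JSON. drive_tool: Moves the arm, as the interface text tells. Its arguments: {"type":"object","properties":{"deltas":{"type":"array","items":{"type":"array","items":{"type":"number"}}},"squeeze":{"type":"number"}},"required":["deltas"]}

```bash
ls; mkdir -p pics; cat > h.py <<'E'
import numpy as np, cv2
from bench import sense, snapshot, hand_in
from scipy.spatial.transform import Rotation as R
import pickle
def snap(n,fn):
    s=snapshot(n); cv2.imwrite('pics/'+fn+'.png',s['frame']); pickle.dump(s,open(fn+'.pkl','wb')); return s
def cam(s):
    M,_=cv2.Rodrigues(np.array(s['rvec'],float)); t=np.array(s['tvec'],float).ravel(); return M,t
def ray(s,u,v,z):
    M,t=cam(s); d=M.T@np.array([(u-s['cx'])/s['fx'],(v-s['cy'])/s['fy'],1]); c=-M.T@t
    return c+d*(z-c[2])/d[2]
def proj(s,p):
    M,t=cam(s); q=M@np.array(p,float)+t; return np.array([s['fx']*q[0]/q[2]+s['cx'],s['fy']*q[1]/q[2]+s['cy']])
E
python3 - <<'E'
from h import *
print(sense())
for n in ['scene','side','wrist']:
    s=snap(n,n+'0'); M,t=cam(s); print(n,-M.T@t,s['fx'],M[2])
E
```

```text
pics
{'time': 0.0, 'joint_pos': array([-7.18168319e+01,  7.51445244e+00,  8.53315961e+01,  1.56509750e-03,
        8.72628612e+01, -4.89329273e+00]), 'qd': array([ 0.03885801, -0.02840021,  0.0326269 , -0.04663029,  0.05892605,
        0.02738148]), 'joint_efforts': array([-2.74342310e-03, -5.69404435e+01, -5.00554097e+01, -3.28380838e-04,
        1.47850870e-02,  8.30338934e-06]), 'tool_pos': array([ 235.0233583 , -551.43088919,  230.22908379]), 'tcp_rot': array([-95.71559559,  89.89107906, 107.36078898]), 'ft_force': array([-0.00225904,  0.21507216, -0.04351061]), 'wrist_torque': array([-0.05744132,  0.03175557,  0.04259249]), 'finger_gap': 85.29755349682365}
scene [1162.99823076  555.54774671  984.0637348 ] 554.8601349890969 [-0.50915475 -0.48018837 -0.71426926]
side [120.6259051  989.25519923 754.143322  ] 521.5294780684725 [ 0.32361226 -0.78183665 -0.53292266]
wrist [ 306.5351219  -521.39333276  372.17015357] 392.7733303719077 [-0.27722139 -0.11706038 -0.95364835]
```

View pics/scene0.png

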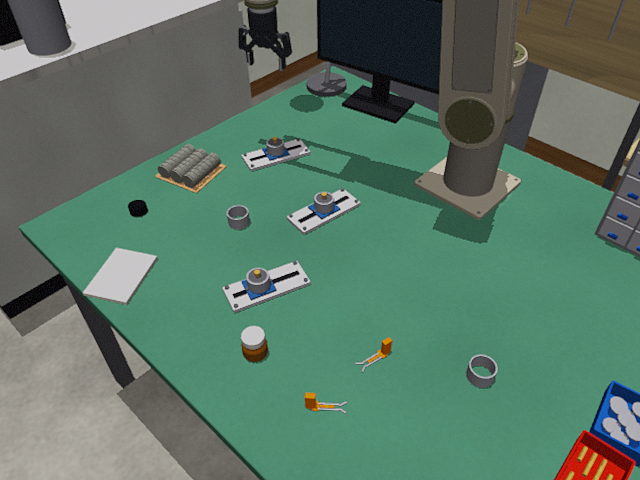

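View pics/side0.png

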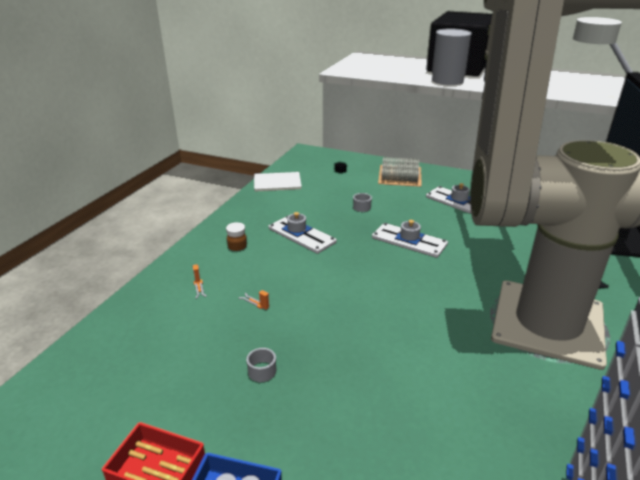

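View pics/wrist0.png

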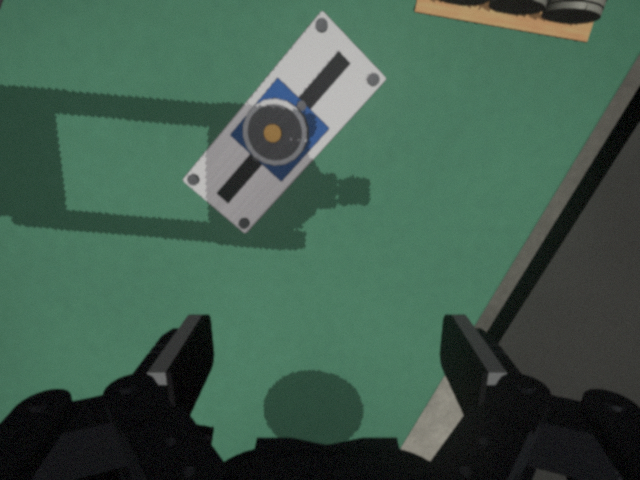

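The scene view shows three jigs with posts at (276,147), (323,203) and (257,278), and two clips with grips at (386,347) and (311,400). The jar is at (254,343) and the rings at (238,217) and (482,371).

```bash
python3 - <<'E'
from h import *
s=pickle.load(open('scene0.pkl','rb'))
for n,u,v,z in [('jigA',275,140,64),('jigB',324,195,64),('jigC',257,272,64),('clip1',386,343,42),('clip2',311,397,42),('clip1 tip',361,365,2),('c2tip',345,407,2),('ringR',482,362,36),('ringL',238,211,36),('jar',253,335,60)]:
    print(n,ray(s,u,v,z).round(0))
f=s['frame']
for n,(a,b,c,d) in {'clips':(280,320,420,430),'jigs':(200,160,380,320)}.items():
    cv2.imwrite(f'pics/{n}.png',cv2.resize(f[b:d,a:c],None,fx=4,fy=4,interpolation=cv2.INTER_CUBIC))
s=pickle.load(open('side0.pkl','rb'))
for n,u,v,z in [('jigB',411,225,64),('jigC',296,216,64),('clip1',264,293,42),('clip2',196,267,42)]:
    print(n,ray(s,u,v,z).round(0))
E
```

```text
jigA [ 288. -477.   64.]
jigB [ 368. -205.   64.]
jigC [ 665. -130.   64.]
clip1 [601. 192.  42.]
clip2 [794. 167.  42.]
clip1 tip [655. 174.   2.]
c2tip [749. 213.   2.]
ringR [501. 358.  36.]
ringL [ 542. -345.   36.]
jar [783.  -9.  60.]
jigB [ 358. -187.   64.]
jigC [ 656. -116.   64.]
clip1 [592. 191.  42.]
clip2 [789. 164.  42.]
```

View pics/clips.png

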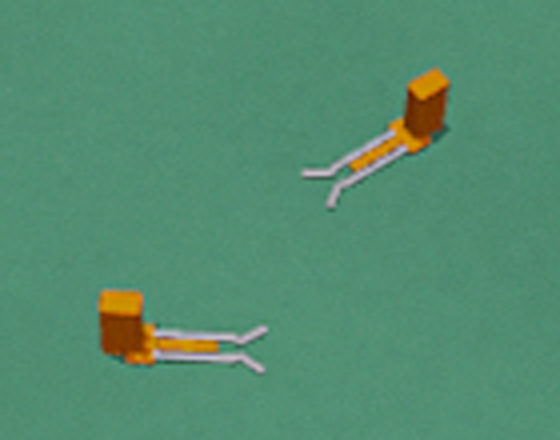

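View pics/jigs.png

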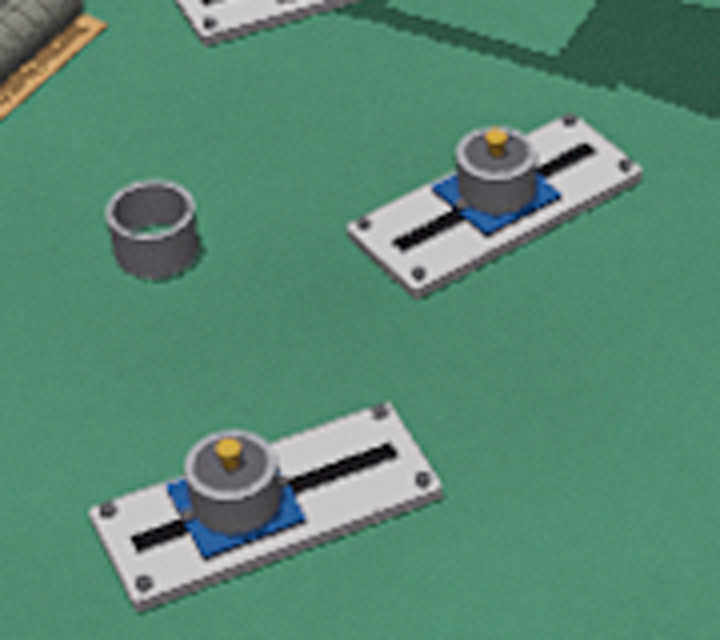

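```bash
cat >> h.py <<'E'
def plan(p,yaw=None,flip=0):
    """target TCP p (mm), jaw: clip x direction yaw deg -> tool y is perpendicular; prints tool-frame delta"""
    s=sense(); T=R.from_euler('xyz',s['tcp_rot'],degrees=True); Rm=T.as_matrix()
    out=T.inv().apply(np.array(p)-s['tool_pos'])/1000
    if yaw is None: rv=np.zeros(3)
    else:
        y=np.radians(yaw+90+180*flip); X=np.array([0,0,-1.]); Y=np.array([np.cos(y),np.sin(y),0]); G=np.column_stack([X,Y,np.cross(X,Y)])
        rv=(T.inv()*R.from_matrix(G)).as_rotvec()
    print('shift',out.round(4),'rot',rv.round(4),'axes y,z',Rm[:,1].round(3),Rm[:,2].round(3)); return out,rv
E
python3 - <<'E'
from h import *
s=pickle.load(open('scene0.pkl','rb'))
a=ray(s,356,363,2);b=ray(s,363,372,2);g=ray(s,280+425/4,320+140/4,0)
print(a,b,g)
for f in (0,1): plan([590,195,190],-20,f)
w=pickle.load(open('wrist0.pkl','rb'))
M,t=cam(w);print(M)
for u,v in [(322,12),(384,79),(245,232),(184,180)]: print(ray(w,u,v,12))
E
```

```text
[658.94355957 162.93113429   2.        ] [665.22528559 187.45403603   2.        ] [599.59277939 195.20976534   0.        ]
shift [ 0.0413 -0.5476 -0.6192] rot [-2.3897e+00 -1.8000e-03  5.0000e-04] axes y,z [ 0.392 -0.92  -0.001] [-0.92  -0.392 -0.   ]
shift [ 0.0413 -0.5476 -0.6192] rot [7.519e-01 4.000e-04 1.400e-03] axes y,z [ 0.392 -0.92  -0.001] [-0.92  -0.392 -0.   ]
[[ 0.39232086 -0.91982773 -0.00113706]
 [-0.87705909 -0.37445136  0.30092115]
 [-0.27722139 -0.11706038 -0.95364835]]
[ 381.29887502 -485.10784615   12.        ]
[ 355.59107075 -553.13313983   12.        ]
[ 181.70509882 -489.75369247   12.        ]
[ 206.49001642 -421.81787045   12.        ]
```

>>> drive_tool([
  [0,0.002,-0.02,-0.022,0.03,0,0],
  [0,0.004,-0.045,-0.05,0.07,0,0],
  [0,0.006,-0.07,-0.08,0.11,0,0],
  [0,0.008,-0.097,-0.11,0.15,0,0],
  [0,0.01,-0.124,-0.14,0.19,0,0],
  [0,0.012,-0.151,-0.17,0.23,0,0],
  [0,0.014,-0.178,-0.2,0.27,0,0],
  [0,0.016,-0.205,-0.231,0.31,0,0],
  [0,0.018,-0.232,-0.262,0.35,0,0],
  [0,0.02,-0.26,-0.293,0.375,0,0],
])

```text
time: 0.98
tool_pos: [403.1, -196.2, 211.1]
tcp_rot: [149.2, 90.0, -29.3]
ft_force: [0.6, -0.4, -0.3]
finger_gap: 85.2
```

```bash
python3 - <<'E'
from h import *
plan([590,195,190],-20,1); s=sense();print(s['tool_pos'],s['joint_pos'],s['ft_force'])
E
```

```text
shift [ 0.0211 -0.3864 -0.1967] rot [ 3.742e-01 -3.000e-04 -1.000e-04] axes y,z [ 0.025 -1.     0.   ] [-1.    -0.025 -0.   ]
[ 403.07057951 -196.20049551  211.14362859] [-3.25141159e+01 -1.62250869e+01  1.09859454e+02  8.76156025e-04
  8.63498255e+01  5.60429305e+01] [ 0.64549687 -0.42441164 -0.29362555]
```

>>> drive_tool([
  [0,0.002,-0.035,-0.018,0.035,0,0],
  [0,0.004,-0.07,-0.036,0.07,0,0],
  [0,0.006,-0.107,-0.054,0.11,0,0],
  [0,0.008,-0.144,-0.072,0.15,0,0],
  [0,0.01,-0.181,-0.09,0.19,0,0],
  [0,0.012,-0.218,-0.11,0.23,0,0],
  [0,0.014,-0.255,-0.13,0.27,0,0],
  [0,0.016,-0.292,-0.15,0.31,0,0],
  [0,0.018,-0.33,-0.17,0.34,0,0],
  [0,0.02,-0.36,-0.19,0.37,0,0],
])

```text
time: 1.82
tool_pos: [582.8, 169.8, 190.8]
tcp_rot: [3.6, 90.0, 163.9]
ft_force: [1.0, -0.4, 1.4]
finger_gap: 85.5
```

```bash
python3 - <<'E'
from h import *
s=sense();print(s['tool_pos'],s['joint_pos'],s['ft_force']); plan([590,195,190],-20,1)
snap('wrist','wrist1')
E
```

```text
[582.79852909 169.79821312 190.79065543] [1.13959732e+01 9.78446017e+00 8.69678929e+01 1.52449038e-02
 8.32767685e+01 1.21039364e+02] [ 1.01202231 -0.40548337  1.36386323]
shift [ 0.0008 -0.0262  0.0017] rot [ 0.0062  0.0006 -0.    ] axes y,z [-0.336 -0.942  0.   ] [-0.942  0.336  0.001]
```

View pics/wrist1.png

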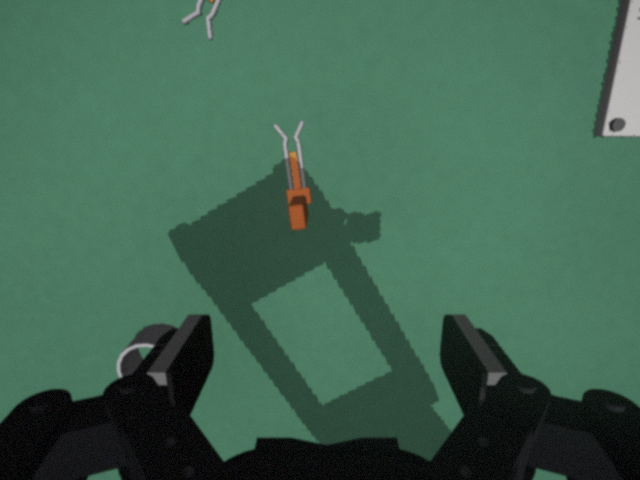

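The wrist view shows the clip ahead of the jaws: grip top near (299,222), prong tips at (277,127) and (301,124), with nothing beside it.

```bash
python3 - <<'E'
from h import *
s=pickle.load(open('wrist1.pkl','rb')); f=s['frame']
c=f[100:250,230:370]; cv2.imwrite('pics/w1c.png',cv2.resize(c,None,fx=4,fy=4,interpolation=cv2.INTER_CUBIC))
E
```

```text
(no output)
```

View pics/w1c.png

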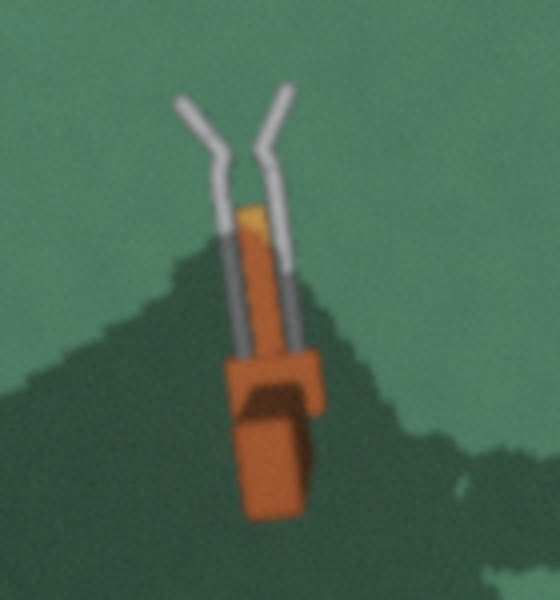

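```bash
python3 - <<'E'
from h import *
s=pickle.load(open('wrist1.pkl','rb'))
c=lambda a,b,z: ray(s,230+a/4-.375,100+b/4-.375,z)[:2]
g=c(272,468,42); st=c(252,207,4); t=(c(181,101,3)+c(289,89,3))/2
th=(c(220,150,4)+c(263,150,4))/2
print(g,st,t,th)
for a in (st,t,th): d=a-g; print(np.hypot(*d),np.degrees(np.arctan2(d[1],d[0])))
for e in (42,): print([c(*q,42) for q in [(236,420),(300,416),(306,514),(248,520)]])
print(sense()['tool_pos'])
E
```

```text
[596.81996794 188.29039756] [641.60372035 178.41125193] [663.18844331 173.83303485] [652.81350488 176.35673977]
45.86046225348886 -12.440021624429384
67.92488395063806 -12.289034544026164
57.25109926985052 -12.031192123928275
[array([607.7588107 , 191.36228769]), array([604.4308595, 179.7526271]), array([586.17322397, 185.38175211]), array([588.79384363, 196.28189862])]
[584.54793921 174.85889426 188.65315371]
```

>>> drive_tool([
  [0,0,0,0,0,0,0],
  [0,0,0,0,0,0,0],
  [0,0,0,0,0,0,0],
  [0,0.01,0,0,-0.03,0,0],
  [0,0.025,0,0,-0.06,0,0],
  [0,0.04,0,0,-0.1,0,0],
  [0,0.055,0,0,-0.13,0,0],
  [0,0.065,0,0,-0.13,0,0],
  [0,0.07,0,0,-0.13,0,0],
  [0,0.07,0,0,-0.13,0,0],
])

```text
time: 2.7
tool_pos: [581.9, 166.0, 120.4]
tcp_rot: [25.3, 89.9, -167.0]
ft_force: [0.5, 0.5, -0.3]
finger_gap: 85.3
```

```bash
python3 - <<'E'
from h import *
snap('wrist','wrist2')
s=sense();print(s['tool_pos'],s['joint_pos'],s['ft_force']); plan([597,188,5],-12.5,1)
E
```

```text
[582.50285666 166.39264531 121.44887721] [ 1.10948342e+01  1.26849012e+01  9.11278163e+01 -1.66405330e-03
  7.62036791e+01  1.13350349e+02] [0.15513835 0.30594307 0.34616561]
shift [ 0.1164 -0.0242 -0.0096] rot [ 0.0043  0.0003 -0.0001] axes y,z [-0.212 -0.977  0.   ] [-0.977  0.212  0.   ]
```

View pics/wrist2.png

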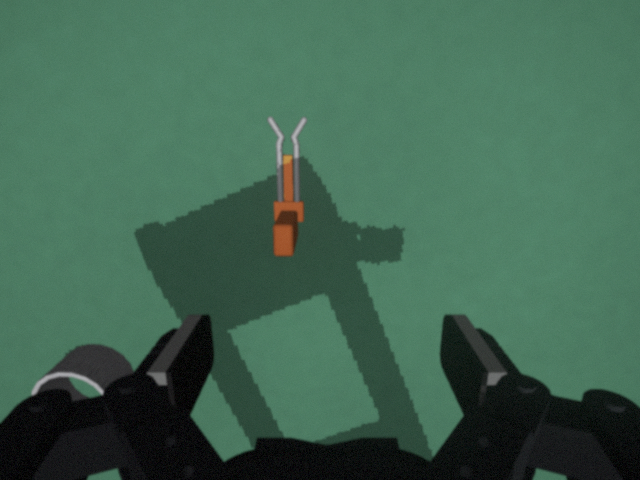

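The clip now lies almost upright in the picture: grip top (285,235), tips (269,119) and (305,119).

```bash
python3 - <<'E'
from h import *
s=pickle.load(open('wrist2.pkl','rb')); f=s['frame']
hsv=cv2.cvtColor(f,cv2.COLOR_BGR2HSV)
cv2.imwrite('pics/w2c.png',cv2.resize(f[105:265,230:340],None,fx=5,fy=5,interpolation=cv2.INTER_CUBIC)[:, :])
c=lambda u,v,z: ray(s,u,v,z)[:2]
g=c(284.5,237.5,42); t=(c(270,120,3)+c(304,120,3))/2; st=c(288,155.5,4)
print(g,t,st)
for a in (st,t): d=a-g; print(np.hypot(*d),np.degrees(np.arctan2(d[1],d[0])))
E
```

```text
[598.34921246 187.66900328] [662.38875211 174.00507773] [641.06953557 178.56075007]
43.68050233097621 -12.03562766790927
65.48103160500122 -12.044421053204863
```

View pics/w2c.png

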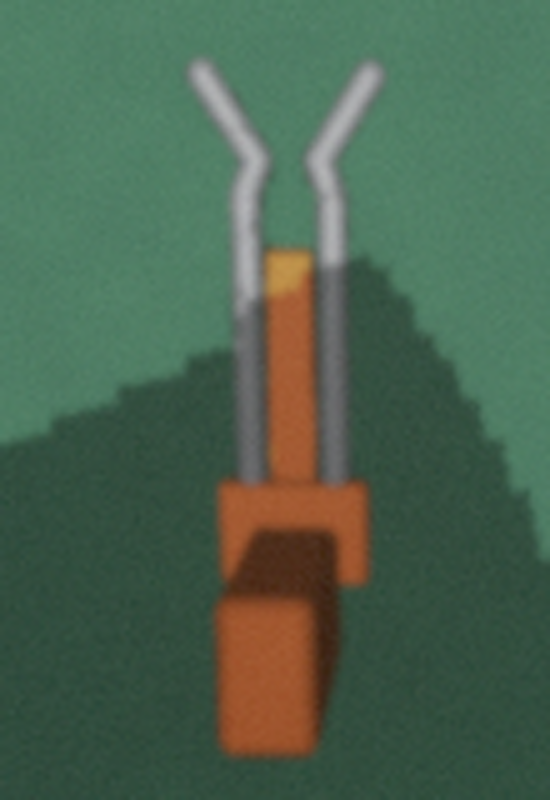

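>>> drive_tool([
  [0,0.01,-0.01,-0.004,0,0,0],
  [0,0.025,-0.0243,-0.0096,0,0,0],
  [0,0.05,-0.0243,-0.0096,0,0,0],
  [0,0.075,-0.0243,-0.0096,0,0,0],
  [0,0.095,-0.0243,-0.0096,0,0,0],
  [0,0.108,-0.0243,-0.0096,0,0,0],
  [0,0.115,-0.0243,-0.0096,0,0,0],
  [0,0.115,-0.0243,-0.0096,0,0,0],
  [0,0.115,-0.0243,-0.0096,0,0,0],
  [0,0.115,-0.0243,-0.0096,0,0,0],
])

```text
time: 3.58
tool_pos: [598.7, 189.1, 8.3]
tcp_rot: [-155.1, 89.8, 12.8]
ft_force: [-0.7, 0.2, -0.1]
finger_gap: 85.0
```

```bash
python3 - <<'E'
from h import *
snap('wrist','wrist3')
s=sense();print(s['tool_pos'],s['joint_pos'],s['ft_force']); plan([596.7,188,6],-12.1,1)
E
```

```text
[598.74426469 189.09348573   8.34994229] [1.28494801e+01 2.32576567e+01 9.10643217e+01 5.31655239e-04
 6.54981432e+01 1.15015614e+02] [-0.48469789  0.44030119  0.58479071]
shift [0.0023 0.0015 0.0018] rot [-0.0012 -0.0028  0.0013] axes y,z [-0.211 -0.978 -0.001] [-0.978  0.211 -0.003]
```

View pics/wrist3.png

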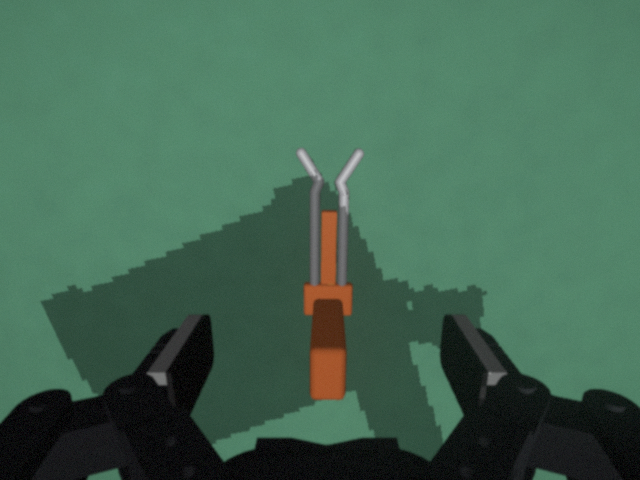

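The grip is centred between the open jaws (columns 311–345, jaws at 212 and 443), so I close.

>>> drive_tool([
  [120,0.002,0,0,0,0,0],
  [255,0.002,0,0,0,0,0],
  [255,0.002,0,0,0,0,0],
  [255,0.002,0,0,0,0,0],
  [255,0.002,0,0,0,0,0],
  [255,0.002,0,0,0,0,0],
  [255,0.002,0,0,0,0,0],
  [255,0.002,0,0,0,0,0],
  [255,0.002,0,0,0,0,0],
  [255,0.002,0,0,0,0,0],
], squeeze=60)

```text
time: 4.47
tool_pos: [597.5, 188.9, 4.7]
tcp_rot: [-154.5, 90.0, 13.3]
ft_force: [0.1, 0.7, 4.6]
finger_gap: 11.3
```

```bash
python3 - <<'E'
from h import *
s=sense();print(s['tool_pos'],s['tcp_rot'],s['joint_pos'],s['ft_force'],s['finger_gap']); plan([596.7,188,6],-12.1,1)
E
```

```text
[597.52191219 188.87924761   4.65789524] [-154.50899179   89.96416059   13.33284728] [1.28553645e+01 2.35113681e+01 9.11751924e+01 3.28806259e-04
 6.52776013e+01 1.15013388e+02] [0.057962   0.6762798  4.64915207] 11.316149761936051
shift [-0.0013  0.001   0.0006] rot [-0.001  -0.0006  0.0003] axes y,z [-0.211 -0.978 -0.   ] [-0.978  0.211 -0.001]
```

>>> drive_tool([
  [255,-0.01,0,0,0,0,0],
  [255,-0.03,0,0,0,0,0],
  [255,-0.06,0,0,0,0,0],
  [255,-0.09,0.01,0,0,0,0],
  [255,-0.115,0.035,-0.003,0,0,0],
  [255,-0.125,0.07,-0.006,0,0,0],
  [255,-0.125,0.105,-0.009,0,0,0],
  [255,-0.125,0.14,-0.012,0,0,0],
  [255,-0.125,0.175,-0.015,0,0,0],
  [255,-0.125,0.21,-0.018,0,0,0],
])

```text
time: 5.3
tool_pos: [569.9, -21.7, 129.8]
tcp_rot: [168.8, 90.0, -23.4]
ft_force: [0.1, -0.2, -0.3]
finger_gap: 11.0
```

>>> drive_tool([
  [255,0,0.03,-0.003,0,0,0],
  [255,0,0.055,-0.005,0,0,0],
  [255,0,0.075,-0.007,0,0,0],
  [255,0,0.082,-0.007,0,0,0],
  [255,0,0.082,-0.007,0,0,0],
  [255,0,0.082,-0.007,0,0,0],
  [255,0,0.082,-0.007,0,0,0],
  [255,0,0.082,-0.007,0,0,0],
  [255,0,0.082,-0.007,0,0,0],
  [255,0,0.082,-0.007,0,0,0],
])

```text
time: 6.13
tool_pos: [560.2, -101.0, 129.3]
tcp_rot: [-36.8, 90.0, 131.1]
ft_force: [0.4, 0.3, -1.0]
finger_gap: 11.4
```

```bash
python3 - <<'E'
from h import *
for n in ['wrist','scene','side']: snap(n,n+'4')
s=sense();print(s['tool_pos'],s['tcp_rot'],s['joint_pos'],s['ft_force'],s['finger_gap'])
E
```

```text
[ 560.21780529 -101.51180347  129.30591983] [-62.29769517  89.99754145 105.57906745] [-1.54314458e+01  6.81796738e+00  9.68349679e+01  2.16841690e-03
  7.63483314e+01  8.66912797e+01] [-0.63427541 -0.73085199 -0.27159351] 10.91483514200218
```

View pics/wrist4.png

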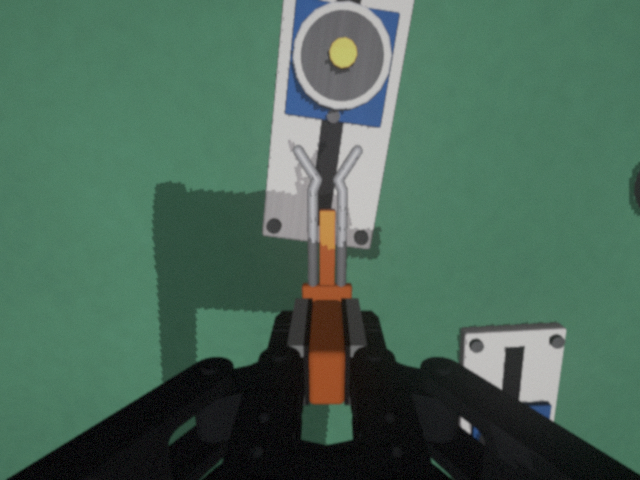

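View pics/scene4.png

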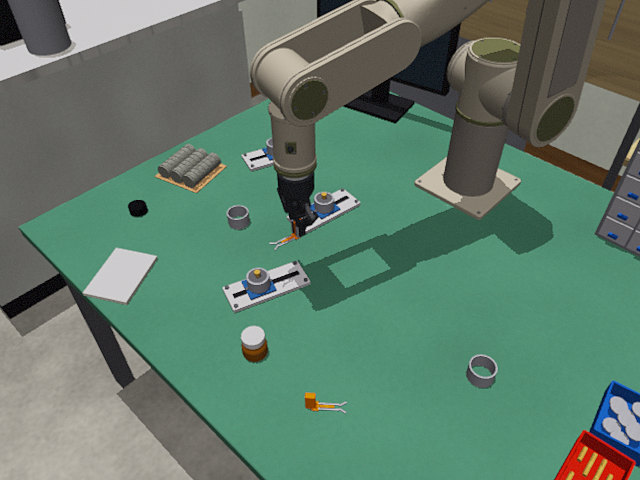

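The wrist view shows the clip held straight: axis at column 327, tips at (296,150) and (359,150). The target post head is at (343,52), on the housing ring centred near (342,55).

```bash
python3 - <<'E'
from h import *
s=pickle.load(open('wrist4.pkl','rb')); f=s['frame']
hsv=cv2.cvtColor(f,cv2.COLOR_BGR2HSV)
m=cv2.inRange(hsv,(20,90,90),(35,255,255)); m[150:]=0; m[:,:300]=0; m[:,380:]=0
cs,_=cv2.findContours(m,cv2.RETR_EXTERNAL,cv2.CHAIN_APPROX_NONE); c=max(cs,key=cv2.contourArea); e=cv2.fitEllipse(c); print(e,cv2.contourArea(c))
p=ray(s,*e[0],64); print('head',p)
cv2.imwrite('pics/w4c.png',cv2.resize(f[0:200,230:430],None,fx=4,fy=4,interpolation=cv2.INTER_CUBIC)[:600])
# clip: tips, throat at wire height
z=129.3-4.7+2
for q in [(296,150),(359,150),(327,183),(327,211)]: print(ray(s,*q,z))
for n,box in [('scene4',(245,262,272,280)),('side4',(280,205,315,225))]:
    s2=pickle.load(open(n+'.pkl','rb')); f2=s2['frame']; h2=cv2.cvtColor(f2,cv2.COLOR_BGR2HSV)
    a,b,c_,d=box; mm=cv2.inRange(h2,(10,90,110),(35,255,255))[b:d,a:c_]; ys,xs=np.nonzero(mm); print(n,len(xs),xs.mean()+a,ys.mean()+b,ys.min()+b,ys.max()+b)
    print(ray(s2,xs.mean()+a,ys.mean()+b,60), 'proj of wrist est',proj(s2,[p[0],p[1],61]))
    cv2.imwrite(f'pics/{n}c.png',cv2.resize(f2[b-15:d+20,a-20:c_+20],None,fx=8,fy=8,interpolation=cv2.INTER_CUBIC))
E
```

```text
((342.6287841796875, 52.55623245239258), (27.110553741455078, 30.51427459716797), 8.511944770812988) 648.0
head [ 664.37408404 -131.04586707   64.        ]
[ 628.16175212 -104.19787722  126.6       ]
[ 623.43612966 -126.30649589  126.6       ]
[ 614.25274296 -112.60554756  126.6       ]
[ 603.95460795 -110.40870964  126.6       ]
scene4 27 256.51851851851853 271.85185185185185 270 276
[ 662.84153973 -133.86124565   60.        ] proj of wrist est [256.80036155 272.56144506]
side4 13 296.0 214.0 212 216
[ 663.74655074 -132.32802004   60.        ] proj of wrist est [295.58214711 213.84852782]
```

View pics/w4c.png

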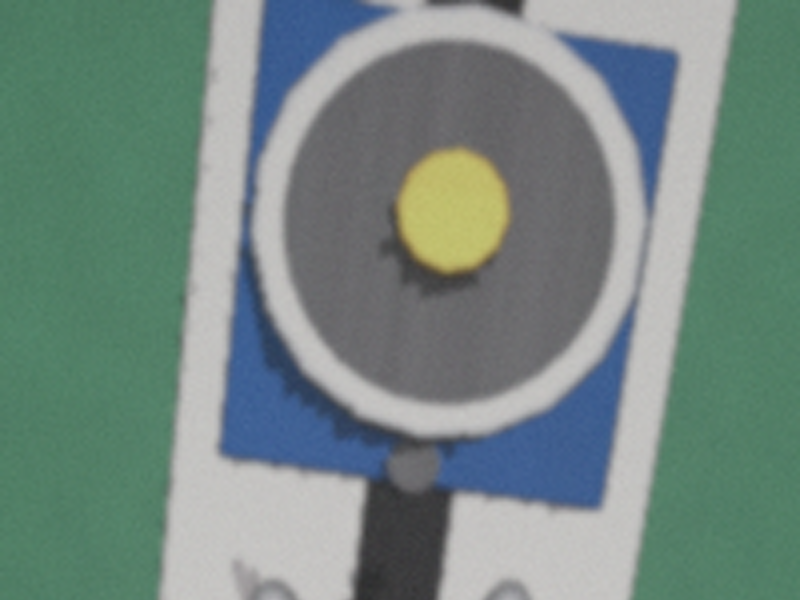

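>>> drive_tool([
  [255,0.008,0.003,0,0,0,0],
  [255,0.022,0.006,0,0,0,0],
  [255,0.038,0.0075,0,0,0,0],
  [255,0.054,0.0075,0,0,0,0],
  [255,0.066,0.0075,0,0,0,0],
  [255,0.0725,0.0075,0,0,0,0],
  [255,0.0725,0.0075,0,0,0,0],
  [255,0.0725,0.0075,0,0,0,0],
  [255,0.0725,0.0075,0,0,0,0],
  [255,0.0725,0.0075,0,0,0,0],
])

```text
time: 7.12
tool_pos: [559.5, -109.5, 58.1]
tcp_rot: [174.8, 89.9, -17.4]
ft_force: [-0.5, -1.0, 0.4]
finger_gap: 11.8
```

```bash
python3 - <<'E'
from h import *
Z=[];F=[]
for i in range(6):
    w=snap('wrist','wrist5'); s=sense(); Z.append(s['tool_pos']);F.append(s['ft_force'])
    
print(np.array(Z).round(2).tolist(),np.mean(Z,0),np.mean(F,0))
s=snap('scene','scene5'); snap('side','side5')
print(sense()['time'],sense()['joint_pos'])
f=w['frame']; hsv=cv2.cvtColor(f,cv2.COLOR_BGR2HSV)
cv2.imwrite('pics/w5c.png',cv2.resize(f[0:240,220:440],None,fx=3,fy=3,interpolation=cv2.INTER_CUBIC)[:600])
f=s['frame']; u,v=proj(s,[630,-125,55]).astype(int); cv2.imwrite('pics/s5c.png',cv2.resize(f[v-40:v+40,u-50:u+50],None,fx=7,fy=7,interpolation=cv2.INTER_CUBIC))
E
```

```text
[[559.42, -109.47, 57.95], [559.33, -109.43, 57.85], [559.17, -109.39, 57.67], [559.01, -109.36, 57.46], [558.9, -109.32, 57.31], [558.77, -109.29, 57.16]] [ 559.10028069 -109.37686888   57.56656799] [-0.01686794 -0.09337728 -0.66960603]
7.5167 [-1.62252365e+01  1.14755268e+01  9.97851013e+01 -3.76801419e-04
  6.87277596e+01  8.59316128e+01]
```

View pics/wrist5.png

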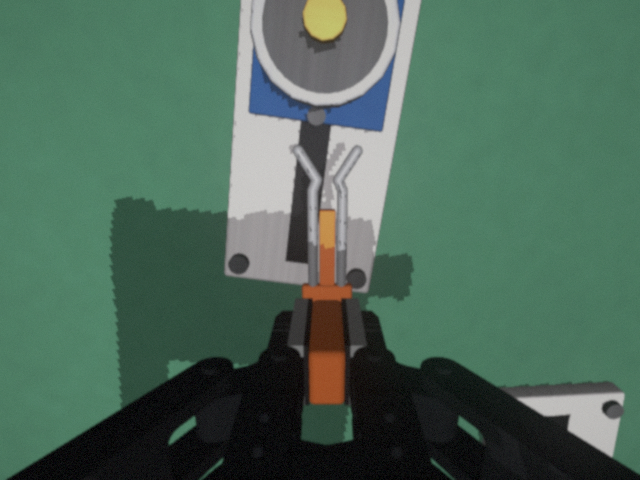

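View pics/s5c.png

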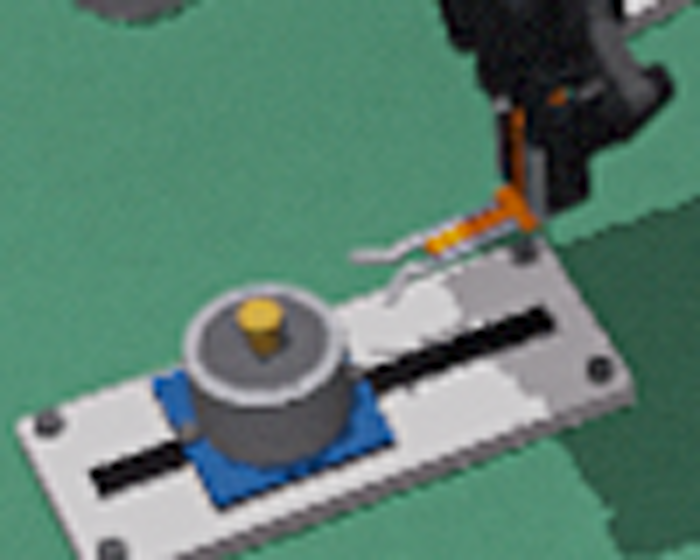

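The clip (axis column 327, tips at row 150) now points at the post head at (325,18), with its tips still clear of the housing.

```bash
python3 - <<'E'
from h import *
s=pickle.load(open('wrist5.pkl','rb')); f=s['frame']
hsv=cv2.cvtColor(f,cv2.COLOR_BGR2HSV)
m=cv2.inRange(hsv,(20,90,90),(35,255,255)); m[100:]=0; m[:,:280]=0; m[:,380:]=0
cs,_=cv2.findContours(m,cv2.RETR_EXTERNAL,cv2.CHAIN_APPROX_NONE); c=max(cs,key=cv2.contourArea); e=cv2.fitEllipse(c); print(e)
p=ray(s,*e[0],64)[:2]; print('head',p)
z=54
L=ray(s,296,149.5,z)[:2];Rr=ray(s,359,149.5,z)[:2];th=ray(s,327,182,z)[:2];st=ray(s,327.5,210,z+2)[:2]
g=ray(s,327,296,z)[:2]
t=(L+Rr)/2; print(t,th,st,g, np.hypot(*(L-Rr)))
d=t-g; print('yaw',np.degrees(np.arctan2(d[1],d[0])))
d=d/np.hypot(*d); n=np.array([-d[1],d[0]])
eye=(t-16*d+th-5.5*d+st+5.7*d)/3; print('eyes',t-16*d,th-5.5*d,st+5.7*d)
print('along',(p-eye)@d,'lateral',(p-eye)@n)
# housing rim ellipse
E
```

```text
((324.38909912109375, 18.249284744262695), (42.58143997192383, 44.85053634643555), 93.8383560180664)
head [ 663.6721829  -131.04046907]
[ 624.52170701 -123.65463192] [ 613.115357   -121.02215566] [ 603.18962486 -119.07923875] [ 568.05472753 -111.35162286] 22.7060234202636
yaw -12.291491744869155
eyes [ 608.88847185 -120.24846719] [ 607.74143241 -119.85128653] [ 608.75896489 -120.29268493]
along 56.26618173892293 lateral 1.093656208611104
```

View pics/w5c.png

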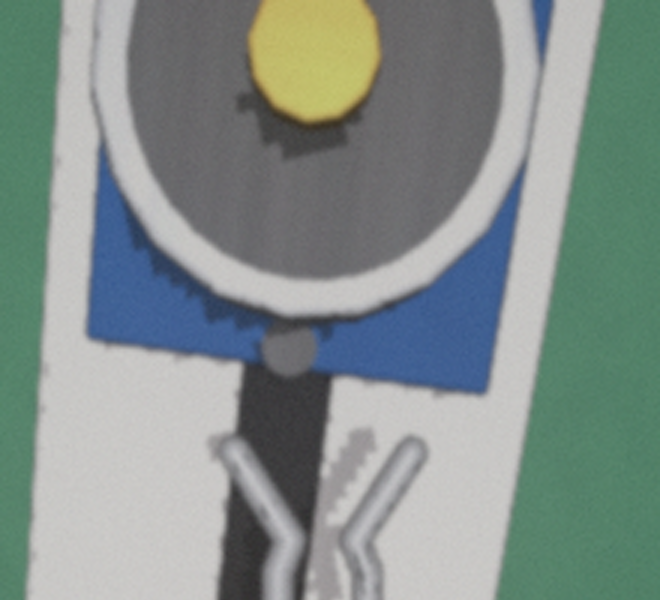

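>>> drive_tool([
  [255,0.0005,-0.001,-0.003,0,0,0],
  [255,0.0005,-0.001,-0.008,0,0,0],
  [255,0.0005,-0.001,-0.014,0,0,0],
  [255,0.0005,-0.001,-0.02,0,0,0],
  [255,0.0005,-0.001,-0.025,0,0,0],
  [255,0.0005,-0.001,-0.028,0,0,0],
  [255,0.0005,-0.001,-0.03,0,0,0],
  [255,0.0005,-0.001,-0.03,0,0,0],
  [255,0.0005,-0.001,-0.03,0,0,0],
  [255,0.0005,-0.001,-0.03,0,0,0],
])

```text
time: 8.35
tool_pos: [587.9, -114.5, 56.2]
tcp_rot: [-1.2, 90.0, 166.6]
ft_force: [0.2, -0.6, 0.0]
finger_gap: 11.2
```

```bash
python3 - <<'E'
from h import *
w=snap('wrist','wrist6'); s=snap('scene','scene6'); sd=snap('side','side6')
q=sense(); print(q['time'],q['tool_pos'],q['ft_force'],q['wrist_torque'],q['joint_pos'])
f=w['frame']; cv2.imwrite('pics/w6c.png',cv2.resize(f[0:250,230:430],None,fx=3,fy=3,interpolation=cv2.INTER_CUBIC)[:600])
for s,n in ((s,'s6c'),(sd,'d6c')):
    f=s['frame']; u,v=proj(s,[645,-127,55]).astype(int); cv2.imwrite(f'pics/{n}.png',cv2.resize(f[v-30:v+30,u-40:u+40],None,fx=10,fy=10,interpolation=cv2.INTER_CUBIC))
E
```

```text
8.5 [ 587.92739574 -114.53542622   56.31984101] [ 0.20878876 -0.90597377 -1.20990291] [-0.04289193  0.02289734  0.03776938] [-1.59279758e+01  1.57798990e+01  9.47969725e+01  1.01979288e-03
  6.94279348e+01  8.62310568e+01]
```

View pics/w6c.png

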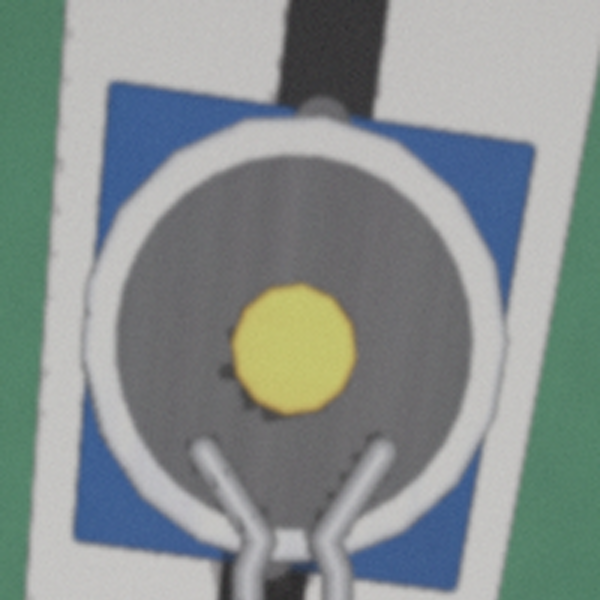

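View pics/s6c.png

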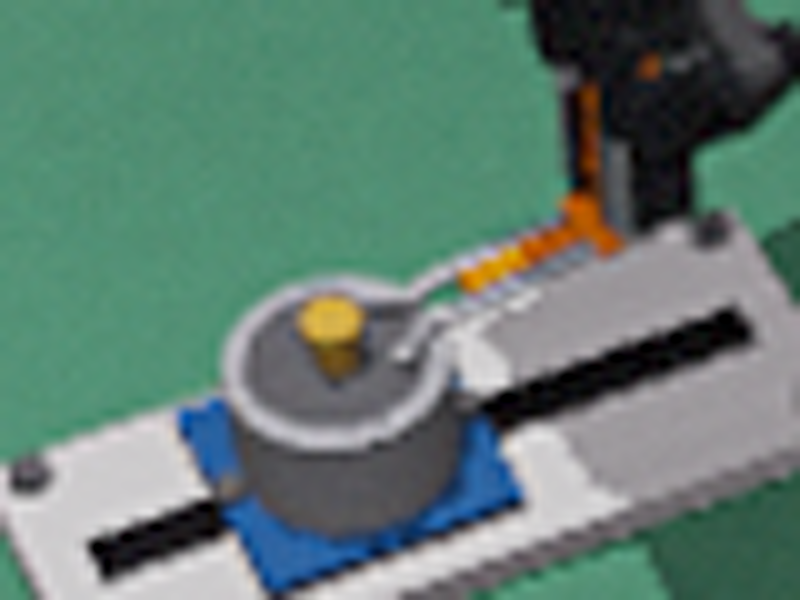

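View pics/d6c.png

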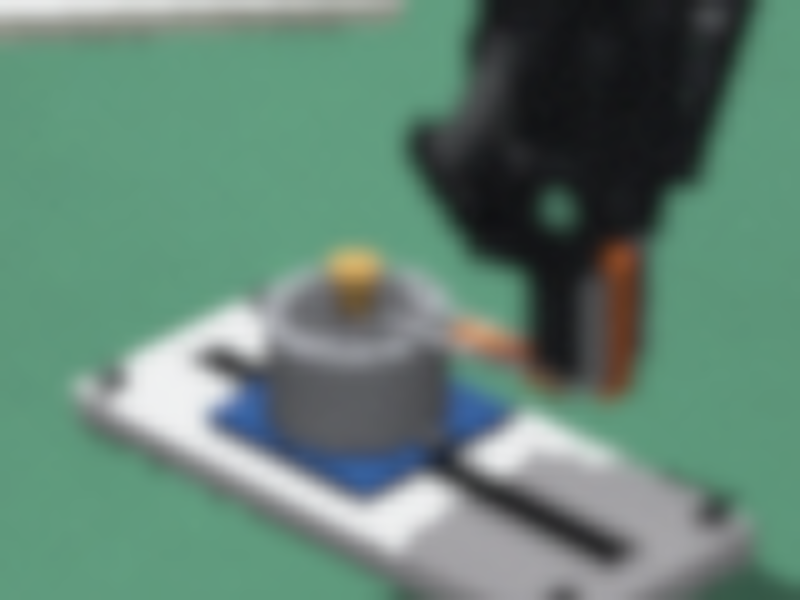

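Tips at (298,150) and (357,150) straddle the head at (328,116), and both outside views show the prongs just above the housing top.

```bash
python3 - <<'E'
from h import *
s=pickle.load(open('wrist6.pkl','rb')); f=s['frame']
hsv=cv2.cvtColor(f,cv2.COLOR_BGR2HSV)
m=cv2.inRange(hsv,(20,90,90),(35,255,255)); m[180:]=0; m[:,:280]=0; m[:,380:]=0
cs,_=cv2.findContours(m,cv2.RETR_EXTERNAL,cv2.CHAIN_APPROX_NONE); c=max(cs,key=cv2.contourArea); e=cv2.fitEllipse(c); print(e)
p=ray(s,*e[0],64)[:2]; print('head',p)
z=54
c=lambda a,b,z: ray(s,230+a/3-.33,b/3-.33,z)[:2]
t=(c(204,451,z)+c(382,453,z))/2; g=ray(s,327,296,z)[:2]; th=(c(257,545,z)+c(326,545,z))/2
d=t-g; print('yaw',np.degrees(np.arctan2(d[1],d[0]))); d=d/np.hypot(*d); n=np.array([-d[1],d[0]])
for eye in (t-16*d,th-5.5*d): print('eye',eye,'along',(p-eye)@d,'lateral',(p-eye)@n)
E
```

```text
((327.5235290527344, 116.02732849121094), (40.39552307128906, 42.38990783691406), 4.565587997436523)
head [ 664.65667863 -131.23310638]
yaw -12.238536737962772
eye [ 637.68551541 -125.37525522] along 27.5999639896053 lateral -0.00731771751142595
eye [ 637.15691741 -125.0978416 ] along 28.175355563389854 lateral -0.16637336409857703
```

>>> drive_tool([
  [255,0,0,-0.002,0,0,0],
  [255,0,0,-0.005,0,0,0],
  [255,0,0,-0.008,0,0,0],
  [255,0,0,-0.011,0,0,0],
  [255,0,0,-0.013,0,0,0],
  [255,0,0,-0.014,0,0,0],
  [255,0,0,-0.014,0,0,0],
  [255,0,0,-0.014,0,0,0],
  [255,0,0,-0.014,0,0,0],
  [255,0,0,-0.014,0,0,0],
])

```text
time: 9.33
tool_pos: [601.7, -117.5, 56.2]
tcp_rot: [3.3, 90.0, 171.2]
ft_force: [0.1, -0.1, 0.1]
finger_gap: 11.3
```

>>> drive_tool([
  [255,0,0,-0.0005,0,0,0],
  [255,0,0,-0.001,0,0,0],
  [255,0,0,-0.0015,0,0,0],
  [255,0,0,-0.002,0,0,0],
  [255,0,0,-0.0025,0,0,0],
  [255,0,0,-0.003,0,0,0],
  [255,0,0,-0.003,0,0,0],
  [255,0,0,-0.003,0,0,0],
  [255,0,0,-0.003,0,0,0],
  [255,0,0,-0.003,0,0,0],
])

```text
time: 10.17
tool_pos: [604.0, -118.0, 55.8]
tcp_rot: [-0.5, 89.9, 167.3]
ft_force: [-5.0, -0.4, -1.9]
finger_gap: 11.3
```

```bash
cat >> h.py <<'E'
def chk(name):
    w=snap('wrist',name); q=sense(); d=np.array([.978,-.21])
    print(q['time'],'pos',q['tool_pos'].round(2),'F',q['ft_force'].round(2),'Falong',(q['ft_force'][:2]@d).round(2),'lat',(q['ft_force'][:2]@np.array([.21,.978])).round(2),'T',q['wrist_torque'].round(2),'gap',round(q['finger_gap'],2))
    f=w['frame']; cv2.imwrite(f'pics/{name}c.png',cv2.resize(f[80:310,230:430],None,fx=2.6,fy=2.6,interpolation=cv2.INTER_CUBIC))
E
python3 -c "
from h import *
chk('wrist7')"
```

```text
10.2167 pos [ 604.02 -118.05   55.76] F [-4.19  0.6  -2.16] Falong -4.22 lat -0.29 T [ 0.04  0.94 -0.08] gap 11.04
```

View pics/wrist7c.png

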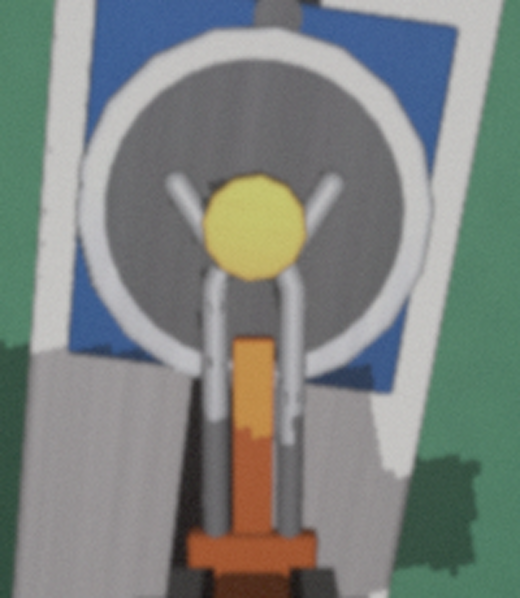

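Contact made: the flared tips lie either side of the shank under the head, and about 4 N is felt along the push with almost none sideways.

>>> drive_tool([
  [255,0,0,-0.0004,0,0,0],
  [255,0,0,-0.0008,0,0,0],
  [255,0,0,-0.0012,0,0,0],
  [255,0,0,-0.0016,0,0,0],
  [255,0,0,-0.002,0,0,0],
  [255,0,0,-0.0024,0,0,0],
  [255,0,0,-0.0025,0,0,0],
  [255,0,0,-0.0025,0,0,0],
  [255,0,0,-0.0025,0,0,0],
  [255,0,0,-0.0025,0,0,0],
])

```text
time: 11.05
tool_pos: [605.2, -118.0, 55.1]
tcp_rot: [-3.7, 89.7, 164.2]
ft_force: [-9.5, 1.9, -0.3]
finger_gap: 11.5
```

```bash
python3 -c "
from h import *
chk('wrist8')"
```

```text
11.1 pos [ 605.18 -118.03   55.11] F [-10.1    1.49   0.44] Falong -10.19 lat -0.67 T [ 0.33  1.65 -0.06] gap 11.27
```

```bash
python3 -c "
from h import *
s=snap('scene','scene8')
f=s['frame']; u,v=proj(s,[650,-127,55]).astype(int); cv2.imwrite('pics/s8c.png',cv2.resize(f[v-30:v+30,u-40:u+40],None,fx=10,fy=10,interpolation=cv2.INTER_CUBIC))
q=sense();print(q['tool_pos'],q['ft_force'])
"
```

```text
[ 605.197716   -118.05830551   55.12116548] [-9.72035325  2.27022829  0.24697825]
```

View pics/wrist8c.png

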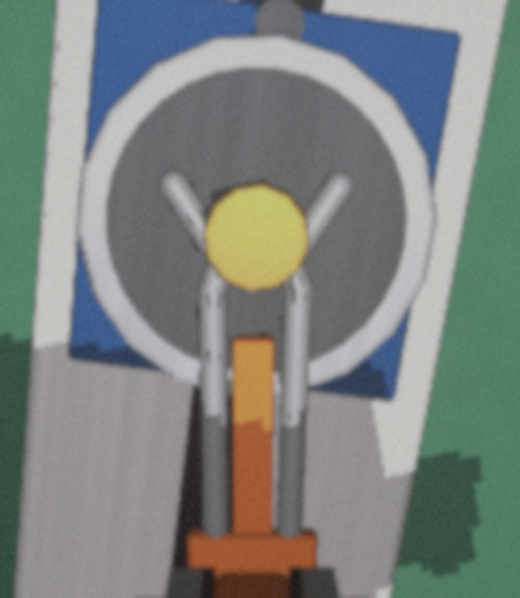

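View pics/s8c.png

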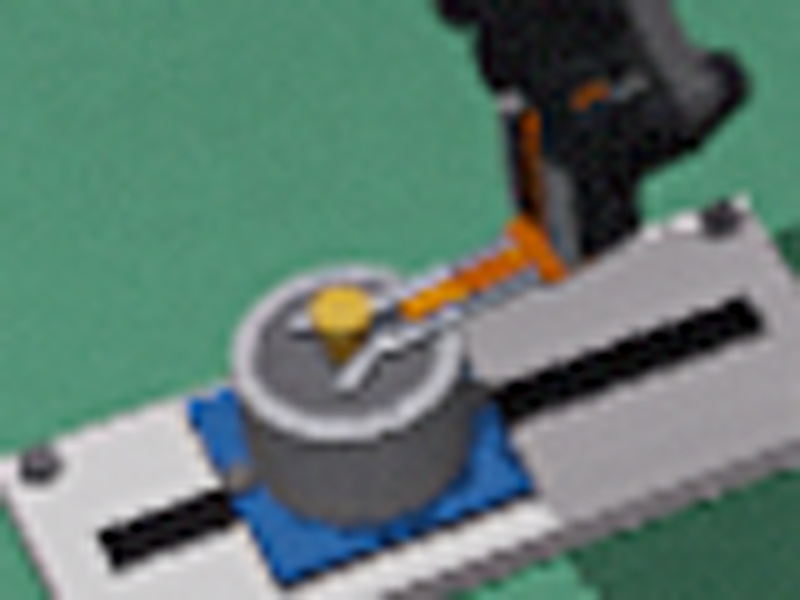

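Prongs are only partly sprung (tip spread 171 against 158 px), yet 10 N is felt and the tool has sagged 1 mm. Before pushing on, I raise it in case a prong is rubbing on the housing.

>>> drive_tool([
  [255,-0.0003,0,0.0005,0,0,0],
  [255,-0.0006,0,0.0005,0,0,0],
  [255,-0.0009,0,0.0005,0,0,0],
  [255,-0.0012,0,0.0005,0,0,0],
  [255,-0.0014,0,0.0005,0,0,0],
  [255,-0.0014,0,0.0005,0,0,0],
  [255,-0.0014,0,0.0005,0,0,0],
  [255,-0.0014,0,0.0005,0,0,0],
  [255,-0.0014,0,0.0005,0,0,0],
  [255,-0.0014,0,0.0005,0,0,0],
])

```text
time: 11.98
tool_pos: [605.1, -118.1, 56.8]
tcp_rot: [-3.8, 89.8, 164.0]
ft_force: [-7.8, 2.3, 0.5]
finger_gap: 11.5
```

```bash
python3 -c "
from h import *
chk('wrist9')"
```

```text
12.0333 pos [ 605.16 -118.07   56.86] F [-8.5   0.73  0.14] Falong -8.47 lat -1.07 T [0.27 1.48 0.06] gap 11.48
```

View pics/wrist9c.png

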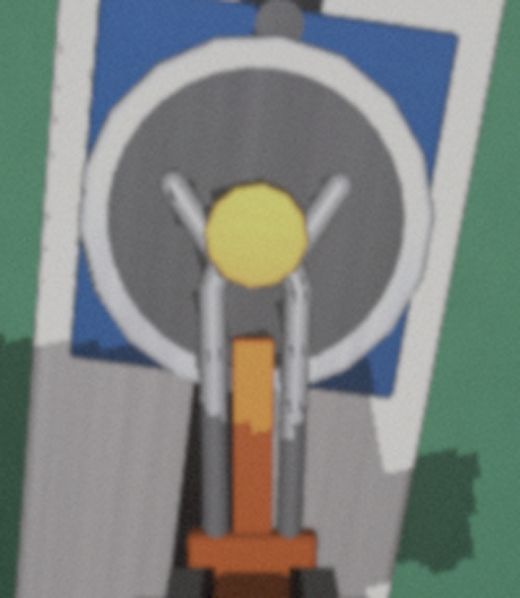

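>>> drive_tool([
  [255,0,0,-0.0003,0,0,0],
  [255,0,0,-0.0006,0,0,0],
  [255,0,0,-0.0009,0,0,0],
  [255,0,0,-0.0012,0,0,0],
  [255,0,0,-0.0015,0,0,0],
  [255,0,0,-0.0015,0,0,0],
  [255,0,0,-0.0015,0,0,0],
  [255,0,0,-0.0015,0,0,0],
  [255,0,0,-0.0015,0,0,0],
  [255,0,0,-0.0015,0,0,0],
])

```text
time: 12.87
tool_pos: [607.7, -118.7, 57.4]
tcp_rot: [-9.8, 89.9, 158.0]
ft_force: [-4.7, 0.2, 0.3]
finger_gap: 11.4
```

```bash
python3 -c "
from h import *
chk('wrist10')"
```

```text
12.9167 pos [ 607.72 -118.65   57.46] F [-6.06  0.78 -0.13] Falong -6.09 lat -0.51 T [ 0.17  0.87 -0.03] gap 11.14
```

View pics/wrist10c.png

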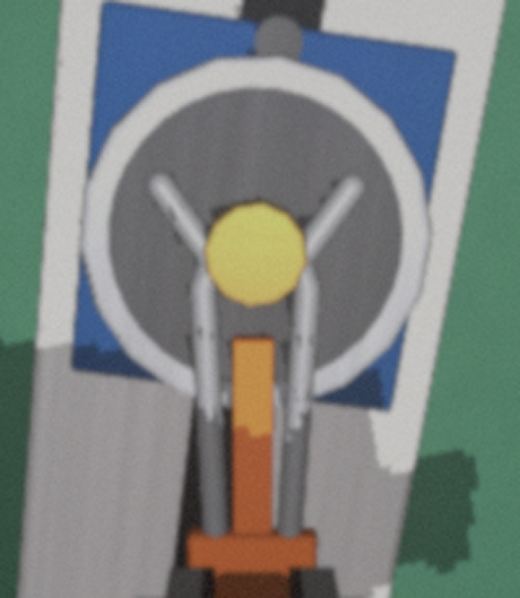

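The prongs are spread 191 px and the force fell to 6 N, so the shank is at the throat. Continuing slowly.

>>> drive_tool([
  [255,0.0002,0,-0.0003,0,0,0],
  [255,0.0004,0,-0.0006,0,0,0],
  [255,0.0006,0,-0.0009,0,0,0],
  [255,0.0007,0,-0.0012,0,0,0],
  [255,0.0007,0,-0.0015,0,0,0],
  [255,0.0007,0,-0.0018,0,0,0],
  [255,0.0007,0,-0.002,0,0,0],
  [255,0.0007,0,-0.002,0,0,0],
  [255,0.0007,0,-0.002,0,0,0],
  [255,0.0007,0,-0.002,0,0,0],
])

```text
time: 13.75
tool_pos: [611.6, -119.7, 58.0]
tcp_rot: [178.4, 89.8, -13.8]
ft_force: [4.1, -1.6, -0.6]
finger_gap: 11.2
```

```bash
python3 -c "
from h import *
chk('wrist11')"
```

```text
13.8 pos [ 611.59 -119.68   57.98] F [ 4.71 -2.33  0.22] Falong 5.09 lat -1.29 T [-0.19 -0.79 -0.04] gap 11.1
```

View pics/wrist11c.png

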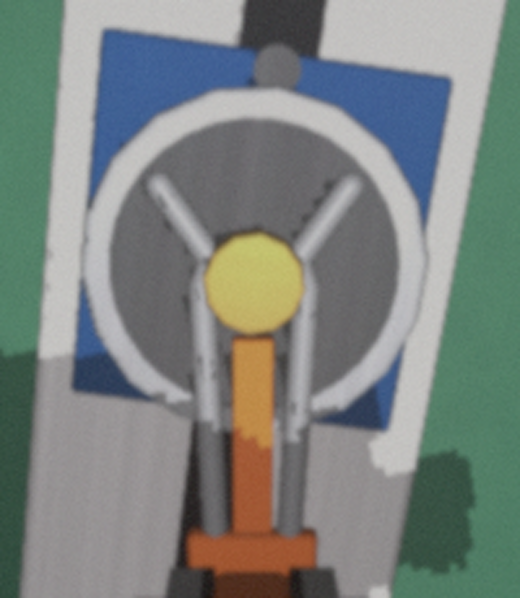

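It snapped: the force flipped to +5 N, the prongs now pulling the clip on. Between head and stop the view suggests roughly 3–4 mm still to go.

>>> drive_tool([
  [255,0.0002,0,-0.0005,0,0,0],
  [255,0.0004,0,-0.001,0,0,0],
  [255,0.0006,0,-0.0015,0,0,0],
  [255,0.0008,0,-0.002,0,0,0],
  [255,0.0008,0,-0.0025,0,0,0],
  [255,0.0008,0,-0.003,0,0,0],
  [255,0.0008,0,-0.0035,0,0,0],
  [255,0.0008,0,-0.0035,0,0,0],
  [255,0.0008,0,-0.0035,0,0,0],
  [255,0.0008,0,-0.0035,0,0,0],
])

```text
time: 14.63
tool_pos: [613.4, -120.0, 55.9]
tcp_rot: [6.5, 90.0, 174.4]
ft_force: [2.7, -1.1, -2.9]
finger_gap: 11.4
```

```bash
python3 -c "
from h import *
chk('wrist12')"
```

```text
14.6833 pos [ 613.43 -120.02   55.95] F [ 3.52 -1.16 -2.46] Falong 3.68 lat -0.39 T [-0.11 -0.38  0.02] gap 11.45
```

View pics/wrist12c.png

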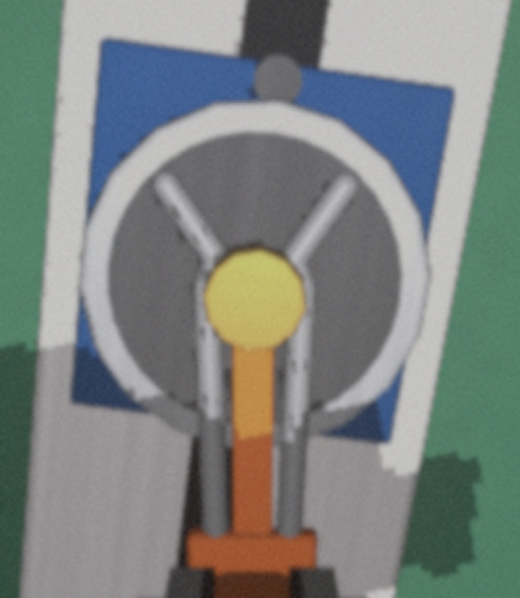

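>>> drive_tool([
  [255,-0.0002,0,-0.0003,0,0,0],
  [255,-0.0004,0,-0.0006,0,0,0],
  [255,-0.0004,0,-0.0009,0,0,0],
  [255,-0.0004,0,-0.0012,0,0,0],
  [255,-0.0004,0,-0.0015,0,0,0],
  [255,-0.0004,0,-0.0015,0,0,0],
  [255,-0.0004,0,-0.0015,0,0,0],
  [255,-0.0004,0,-0.0015,0,0,0],
  [255,-0.0004,0,-0.0015,0,0,0],
  [255,-0.0004,0,-0.0015,0,0,0],
])

```text
time: 15.52
tool_pos: [614.8, -120.3, 56.5]
tcp_rot: [-2.6, 90.0, 165.3]
ft_force: [-2.3, 0.5, 0.0]
finger_gap: 11.6
```

```bash
python3 -c "
from h import *
chk('wrist13')
s=pickle.load(open('wrist13.pkl','rb')); f=s['frame']
hsv=cv2.cvtColor(f,cv2.COLOR_BGR2HSV)
m=cv2.inRange(hsv,(22,90,130),(35,255,255)); m[:140]=0;m[225:]=0; m[:,:280]=0; m[:,380:]=0
cs,_=cv2.findContours(m,cv2.RETR_EXTERNAL,cv2.CHAIN_APPROX_NONE); c=max(cs,key=cv2.contourArea); print(cv2.fitEllipse(c))
"
```

```text
15.5667 pos [ 614.79 -120.32   56.48] F [-1.58  0.29 -1.54] Falong -1.6 lat -0.04 T [ 0.02  0.29 -0.03] gap 10.96
((327.59710693359375, 197.93833923339844), (35.67374038696289, 36.6295166015625), 90.65791320800781)
```

View pics/wrist13c.png

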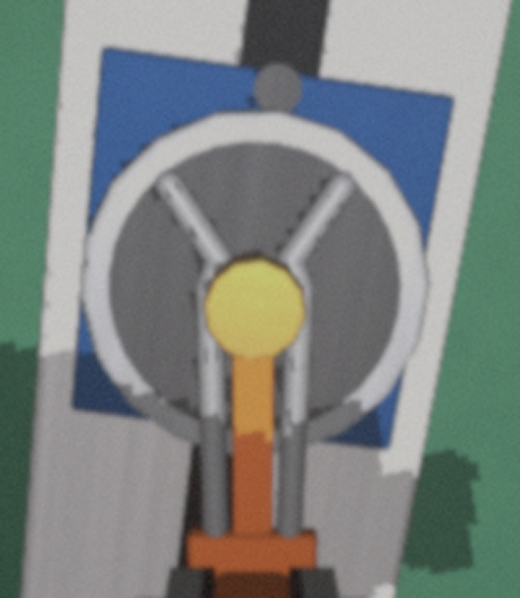

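```bash
python3 - <<'E'
from h import *
s=pickle.load(open('wrist13.pkl','rb')); zt=56.5
p=ray(s,327.6,197.9,64)[:2]
c=lambda a,b,z: ray(s,230+a/2.6-.3,80+b/2.6-.3,z)[:2]
z=54
L,Rr=c(164,181,z),c(349,182,z); t=(L+Rr)/2; 
d=np.array([.978,-.21]); g=c(252,534,z+2)
print('spread',np.hypot(*(L-Rr)),'along tips->eye',(p-(t-16*d))@d,'lat',(p-t)@np.array([.21,.978]))
# reference from earlier free image: orange bar front row (z top)
for n,u,v in [('wrist6',327,296)]: 
    s6=pickle.load(open('wrist6.pkl','rb')); print('crosspiece->eye free', (ray(s6,327,285.5,56)[:2]-ray(s6,327,150,54)[:2])@d)
print('crosspiece to tip now',(g-t)@d, 'cross->head',(p-g)@d)
E
```

```text
spread 25.48335469490366 along tips->eye 0.40337968699962523 lat 0.2927259631331757
crosspiece->eye free -51.73205917929851
crosspiece to tip now -51.834502384349925 cross->head 36.228538071349526
```

>>> drive_tool([
  [255,0,0,-0.0001,0,0,0],
  [255,0,0,-0.0002,0,0,0],
  [255,0,0,-0.0003,0,0,0],
  [255,0,0,-0.0004,0,0,0],
  [255,0,0,-0.0005,0,0,0],
  [255,0,0,-0.0005,0,0,0],
  [255,0,0,-0.0005,0,0,0],
  [255,0,0,-0.0005,0,0,0],
  [255,0,0,-0.0005,0,0,0],
  [255,0,0,-0.0005,0,0,0],
])

```text
time: 16.4
tool_pos: [615.4, -120.5, 56.5]
tcp_rot: [6.6, 90.0, 174.5]
ft_force: [-2.5, 0.4, -1.7]
finger_gap: 11.0
```

```bash
python3 -c "
from h import *
chk('wrist14')"
```

```text
16.45 pos [ 615.39 -120.46   56.53] F [-2.84  0.33 -0.6 ] Falong -2.84 lat -0.27 T [ 0.05  0.54 -0.04] gap 11.58
```

View pics/wrist14c.png

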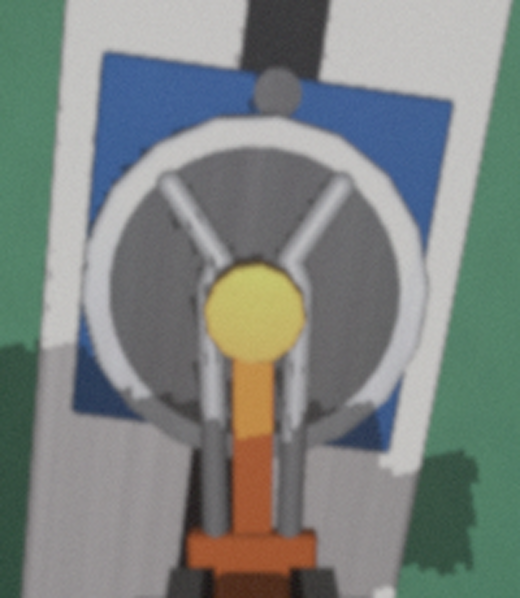

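Position is home within tolerance. The last nudge moved 0.6 mm at only 2–3 N of friction, and the stop is not being pressed. Next I set it down about 1 mm to ease the drop, then let go.

>>> drive_tool([
  [255,0.0003,0,0,0,0,0],
  [255,0.0006,0,0.0002,0,0,0],
  [255,0.001,0,0.0002,0,0,0],
  [255,0.001,0,0.0002,0,0,0],
  [255,0.001,0,0.0002,0,0,0],
  [255,0.001,0,0.0002,0,0,0],
  [255,0.001,0,0.0002,0,0,0],
  [255,0.001,0,0.0002,0,0,0],
  [255,0.001,0,0.0002,0,0,0],
  [255,0.001,0,0.0002,0,0,0],
])

```text
time: 17.28
tool_pos: [615.6, -120.5, 55.9]
tcp_rot: [177.5, 90.0, -14.7]
ft_force: [-0.9, -1.2, 1.3]
finger_gap: 11.7
```

>>> drive_tool([
  [215,0,0,0,0,0,0],
  [200,0,0,0,0,0,0],
  [180,0,0,0,0,0,0],
  [150,0,0,0,0,0,0],
  [120,0,0,0,0,0,0],
  [80,0,0,0,0,0,0],
  [60,0,0,0,0,0,0],
  [60,0,0,0,0,0,0],
  [60,0,0,0,0,0,0],
  [60,0,0,0,0,0,0],
], squeeze=20)

```text
time: 18.12
tool_pos: [615.3, -120.4, 55.6]
tcp_rot: [-2.5, 90.0, 165.4]
ft_force: [-0.2, -0.2, -1.1]
finger_gap: 65.4
```

```bash
python3 -c "
from h import *
chk('wrist15')"
```

```text
18.1667 pos [ 615.28 -120.43   55.6 ] F [-0.31 -0.67 -0.39] Falong -0.16 lat -0.72 T [0.07 0.02 0.02] gap 65.33
```

View pics/wrist15.png

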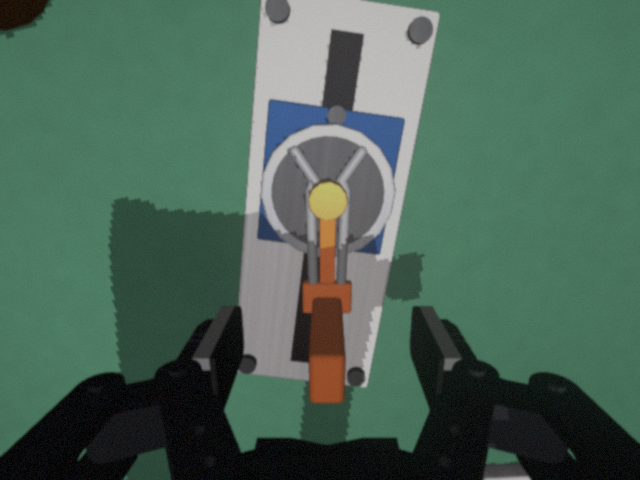

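The jaws are open on both sides of the grip (310–345 against 243 and 411), and the clip stays on the post. Retreating straight up.

>>> drive_tool([
  [60,-0.005,0,0,0,0,0],
  [60,-0.015,0,0,0,0,0],
  [60,-0.035,0,0,0,0,0],
  [60,-0.06,0,0,0,0,0],
  [60,-0.09,0,0,0,0,0],
  [60,-0.12,0,0.005,0,0,0],
  [60,-0.14,0,0.01,0,0,0],
  [60,-0.15,0,0.02,0,0,0],
  [60,-0.15,0,0.03,0,0,0],
  [60,-0.15,0,0.03,0,0,0],
])

```text
time: 19.0
tool_pos: [585.9, -114.1, 208.4]
tcp_rot: [175.3, 89.8, -16.9]
ft_force: [-0.1, 1.0, -0.7]
finger_gap: 65.0
```

```bash
python3 - <<'E'
from h import *
chk('wrist16'); s=snap('scene','scene16'); sd=snap('side','side16')
w=pickle.load(open('wrist16.pkl','rb')); f=w['frame']; u,v=proj(w,[640,-126,54]).astype(int); print(u,v)
a,b=max(u-70,0),max(v-70,0); cv2.imwrite('pics/w16c.png',cv2.resize(f[b:b+140,a:a+140],None,fx=4,fy=4,interpolation=cv2.INTER_CUBIC)); print(a,b)
for s,n in ((s,'s16c'),(sd,'d16c')):
    f=s['frame']; u,v=proj(s,[645,-127,55]).astype(int); cv2.imwrite(f'pics/{n}.png',cv2.resize(f[v-30:v+30,u-40:u+40],None,fx=10,fy=10,interpolation=cv2.INTER_CUBIC))
E
```

```text
19.05 pos [ 586.03 -114.14  207.19] F [ 1.05 -0.13  0.59] Falong 1.05 lat 0.09 T [ 0.01  0.01 -0.02] gap 65.23
326 151
256 81
```

View pics/w16c.png

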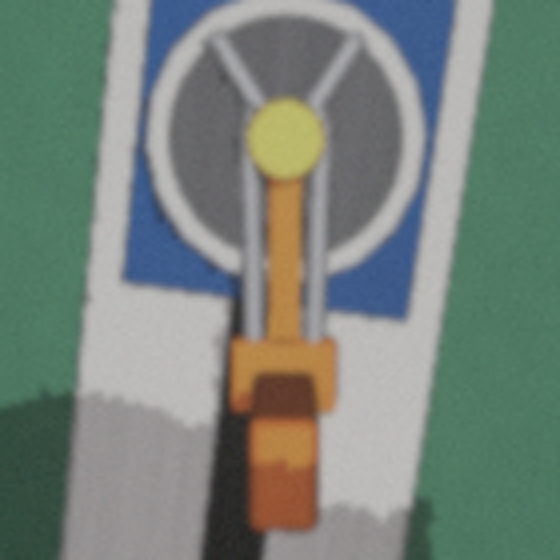

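View pics/s16c.png

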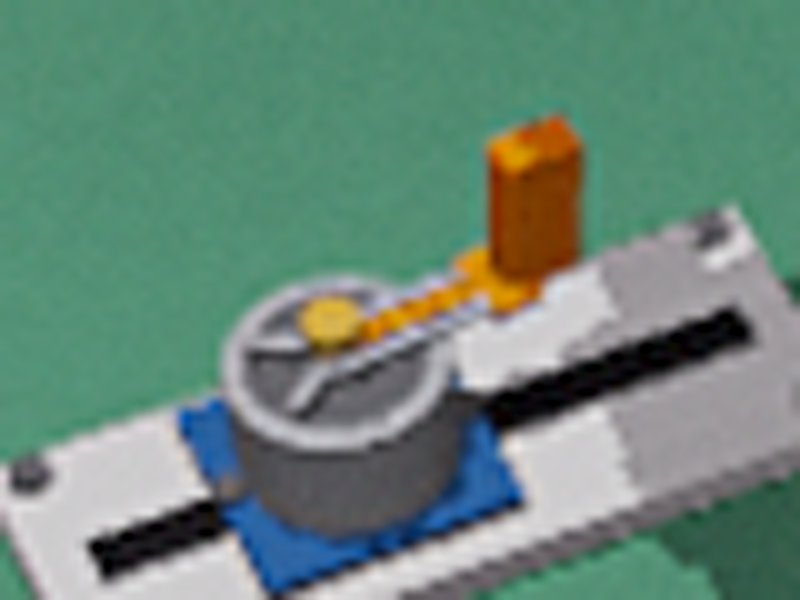

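View pics/d16c.png

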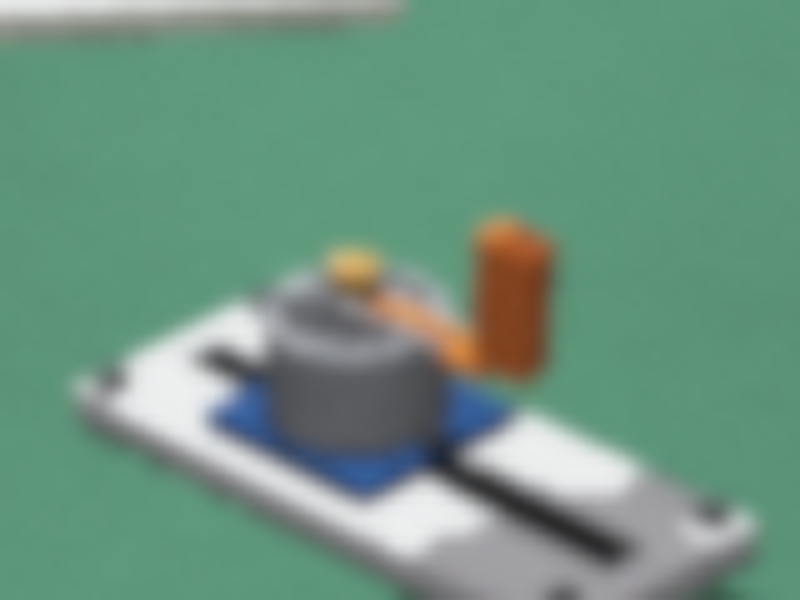

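View pics/scene16.png

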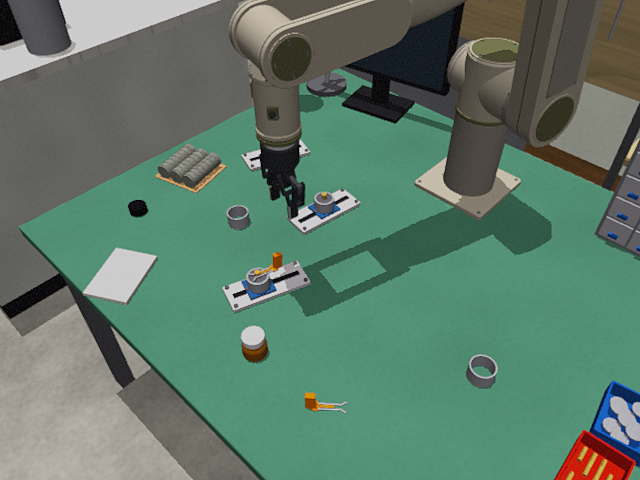

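The clip sits horizontal in the groove under the head, and the rings and jar have not moved. One last number before handing in:

```bash
python3 - <<'E'
from h import *
s=pickle.load(open('wrist16.pkl','rb')); c=lambda a,b,z: ray(s,256+a/4-.375,81+b/4-.375,z)[:2]
for zu in (50,52.5):
    p=c(286,139,64); t=(c(215,41,zu+2)+c(357,40,zu+2))/2; g=c(284,474,zu+42)
    d=t-g; d/=np.hypot(*d); n=np.array([-d[1],d[0]]); f=c(284,342,zu+4)
    print(zu,'tips',(p-t)@d+16,'grip',(p-g)@d-52,'lat',(p-t)@n,'tip-grip',(t-g)@d,'yaw',np.degrees(np.arctan2(d[1],d[0])))
E
```

```text
50 tips -0.7713598946081746 grip 1.3766449122911197 lat -0.07542992007527734 tip-grip 70.1480048068993 yaw -12.441315250448767
52.5 tips -0.6011386644363554 grip 0.8945814444751718 lat -0.07954167771501879 tip-grip 69.49572010891151 yaw -12.441821264977841
```

```bash
python3 -c "
from h import *
print(hand_in(), sense()['time'])"
```

```text
the job is handed in; nothing more can be done
the job is handed in; nothing more can be done
```

The clip is snapped onto the brass post of the jig farthest to the robot's left. I let go of it, backed the arm off and handed the job in at about 19 s. I used the clip that started nearest the base.

- **Push:** I read the force after each move call. It reached about 10 N along the push, fell off, then flipped to about +5 N as the clip snapped past the throat. The last advance met only 2–3 N of friction, and I felt no climb against the stop.
- **A pause on the way in:** At about 10 N the tool had sagged 1 mm towards the housing. I raised it 1.4 mm and backed off 0.5 mm, then pushed on.
- **Last pictures:** The clip sits level in the groove under the head, with the gripper clear and no contact force. The two rings and the jar look unmoved.
- **A check that disagreed:** In the final wrist picture, the distance from shank to clip eye came out at -0.6 to -0.8 mm from the prong tips. From the grip it was +0.9 to +1.4 mm, past the 1 mm limit at its upper end. The two average about +0.2 mm, and arm travel put it at -0.5 to +0.1 mm. I judged it home, but only to within about 1 mm.

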